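# Present the slide's frosted label to the microscope

### The arm

A 6-joint arm with a two-finger parallel gripper is mounted at the origin on the work surface. World frame = base frame: x ahead of the robot, y to its left, z up, the work surface at z = 0. Lengths are in m, angles in rad, forces in N, time in s.
With the tool pointing down it reaches from about 0.35 to 0.975 m from the base axis. Payload 4.9 kg.
Tool frame: the origin (TCP) lies midway between the tips of the shut fingers; the grasp point (between the pads) lies 19 mm behind it; z points along the fingers, y is the line along which they close (so a half turn about z gives the same grasp; the last joint's range is limited). The gripper opens to 85 mm and grips with 20 to 120 N. Pads are 22 mm wide; open, the fingers measure 114 mm over their backs; the gripper's body (76 mm by 85 mm) begins 54 mm behind the grasp point. The pads swing forward as they close: fully open they stand 13 mm farther back than shut.
Start: joints at [-1.379, 0.053, 1.613, -0, 1.476, -0.119], TCP at [0.191, -0.595, 0.2] pointing down, gripper open.
Joint ranges: [-3.01, 3.01], [-1.01, 2.22], [0.06, 2.58], [-1.02, 4.17], [0.09, 2.62], [-3.14, 3.14]. Speed limits (rad/s): [2.57, 2.57, 3.14, 3.14, 3.14, 3.14].

### API

Orientations are given as a rotation vector (axis times angle).
In Python, from station import ctrl, optics, job gives the robot as it stands.
- The arm moves only by the shell command python3 -m jog 'ROWS' [OPENING] [FORCE]. ROWS is JSON, a list of rows, each a list of 2 entries, a list of its own where there are three numbers: the shift along the tool's x, y, z in m, then the turn, a rotation vector about the tool's x, y, z in rad. A call has 1 to 5 rows; each row is the pose to reach, as a shift and turn from the pose commanded when the call began, along the tool's axes at that moment; what a row does not reach only later rows make up. A row lasts 1/10 s, in which the tool goes at most 50 mm and 8.59 degrees, less where a joint would pass 70% of its speed; a pose out of reach is approached as far as the arm can. A call with a gripper value outside its range is refused whole. OPENING is the opening, from 0 (shut) to 1 (fully open), set as the call begins (- or left out, the last holds). The fingers move at their own pace and stop on an object; FORCE is the grip in N (left out, the last holds). Time passes only in rows, so rows that repeat a pose let the fingers close. It gives the time, the measured TCP pose, the force, the opening and the grip force at its end, in the units of the state.
- ctrl.get_obs(): the state, without advancing time (a new reading comes with each control period).
- optics.get_image(name): name is "scene" or "top" or "wrist"; returns a dict with "image" (420x560x3 uint8, blue, green, red), "fx", "fy", "cx", "cy" (pixels), "rvec" (rotation vector, rad) and "tvec" (3), from world to camera coordinates, as OpenCV has them; the wrist camera has in their place "mount" (4x4, takes a point from camera to tool coordinates, whose origin is the TCP and whose axes are the flange's). Camera axes: x right, y down, z forward; pixel columns grow to the right and rows downward; lengths in m; the calibration is good to about 2 mm. A picture is of the moment at which its call begins: read the wrist's pose just before it. There is no depth.
- job.finish_job(): hands the job in; it is judged then, once.
The state is a dict: "t": time; "q": joint angles; "dq": joint speeds; "effort": joint torques, N m; "tool_pos": TCP position; "tool_rot": TCP orientation; "contact_force": force on the tool from outside, world axes, zero at the start; "wrist_torque": the same for the moment, N m; "opening": finger opening in m; "grip_force": force on a finger pad.
Only numpy, scipy, OpenCV 4.12 (cv2) and the standard library are available. Lean on these libraries where they do the work, as an engineer would, in place of code of your own. Each camera call takes 0.05 s, during which the arm holds its last target. There are 200 camera calls.

### The job

Two thick glass slides stand in the grey rack: take the one with the frosted end, known by the small notch cut from its upper corner, gripping it by the clear glass only and never touching the frosted part with the fingers. Hold its yellow label up to the leaning digital microscope: label in the middle of the lens's line of sight and as far from the lens as the red focus bead, label side up and squarely facing the lens (slide leaned back about 40 degrees), notched edge uppermost and long edges about level. Do not disturb the other slide or the things on the bench, do not bump the microscope, and finish while still holding the slide there, still and in the air.

Things in the scene. Friction and masses are not known exactly. Their poses are not given: they have to be found in the camera images.
- slide: Wanted slide: glass plate 100 long x 8 thick x 40 mm high, 75 g, standing on a long edge in the rack. White frosted from x = 22 to 50 mm, the rest clear; 8 x 8 mm notch in the upper corner at the frosted end. Origin: middle of lower edge; x along it to the frosted end, y out of the label face, z up to the notched edge. Facing the label, notched edge up, the notch is on the left.
- label (a point): Centre of the yellow label with black bars (22 x 20 mm) on the slide's +y face, frosted end: at x = 36, y = 4, z = 20 mm in the slide's frame.
- plain_slide: The other slide: same 100 x 8 x 40 mm size and clear greenish glass all along, no frosting, no label, no notch. Stands in the other slot; leave it. Origin: middle of its lower edge.
- rack: Grey plastic rack, 124 (x) x 130 (y) mm, fixed. Two slots along its x at y = -35 and +35 mm, 11 mm wide; either may hold the wanted slide, frosted end to the rack's +x. Slot floor 8 mm above the bench, slot walls up to 24 mm, so 24 mm of glass stands free above them. Origin: centre of its underside.
- scope_head: Leaning microscope head. Origin: the focus point in the air, 170 mm above the bench, where the label's centre belongs. z: line of sight from there to the lens, up and away from the robot, 50 degrees from vertical; y level, about to the robot's left; -x slopes up towards the robot. Presented slide: its y along this z, its z along this -x, its x (frosted end) along this -y.
- scope: Whole fixed microscope, white base, steel column; origin on the bench straight under the focus point. In its frame (x about away from the robot) the base covers x = 80 to 300, y = -100 to 100 mm, 18 mm high; column at x = 235 mm, 358 mm high.
- oil: Small amber bottle, 36 mm wide, 75 mm high, loose; leave. Origin: centre of its underside.
- dish: Clear shallow dish, 86 mm wide, 18 mm high, loose; leave. Origin: centre of its underside.
- driver: Screwdriver, 160 mm, lying loose; leave.
- lens_cap: Grey lens cap, 44 mm wide, 12 mm high, loose; leave.
- tweezers: Steel tweezers with a blue end, 125 mm, lying loose; leave.
- slide_box: Blue slide box, 90 x 120 x 45 mm, loose; leave. Origin: centre of its underside.
- lens (a point): Centre of the round lens front (34 mm across), 90 mm from the focus point along the head's z; the 48 mm barrel runs on behind it to 235 mm. A thin brass rod beside the line of sight ends in the red focus bead (10 mm).
- bead (a point): Centre of the red focus bead: at y = -42 mm in the head's frame, at the same distance from the lens as the focus point.
Things that resemble listed ones, but are neither listed nor needed, are in the scene too. Leave any blue or orange look-alike of the slide alone.

How it is judged:
On the way:
1. the frosted slide is lifted clear of the rack in the fingers (height (world z) of slide above 0.035 m and contact force between slide and rack below 0.1 N and contact force between slide and the fingers above 1 N), for 0.2 s.
At the end, for the whole second after the job is handed in: The slide is held in the fingers, in the air, touching nothing else and still (under 30 mm/s), its label's centre within 22 mm of the focus point, label face up and within 0.3 rad of square to the lens's line of sight, notched edge uppermost (within 1.0 rad of straight up) (distance between label and scope_head below 0.022 m and angle between the y axis of slide and the z axis of scope_head, either way round below 0.3 rad and angle between slide's own y axis and vertical below 1.2 rad and angle between slide's own z axis and vertical below 1 rad and contact force between slide and the fingers above 1 N and contact force between slide and scope below 0.1 N and height (world z) of slide above 0.08 m and linear speed of slide below 0.03 m/s); the arm keeps its last pose, push and grip.
It fails at once if the fingers press the frosted end (contact force between the fingers and slide_c1 above 0.5 N or contact force between the fingers and slide_c2 above 0.5 N).
It fails at once if the other slide is disturbed (distance of plain_slide from where it was at the start of the episode above 0.015 m).
It fails at once if the microscope is bumped (contact force between any of the arm, the fingers, slide and scope above 4 N).
It fails at once if something on the bench is knocked away (distance of any of oil, dish, driver, lens_cap, tweezers, slide_box from where it was at the start of the episode above 0.03 m).
It also fails if it takes over 38 s, if anything falls off the work surface, if the arm or the gripper's body presses on something with over 40 N, if the wrist force passes 120 N, or if a joint passes its speed limit or range.

## Working session

There is one attempt and no reset: what is moved stays moved. The work goes in short steps, Python scripts to look and compute and a shell command to move; the robot and the scene stay as the last step left them, time stands still between calls to the robot, and variables do not carry over. Pictures are saved under pics/ and viewed, at most 10 in all, crops included, and the job is handed in when it is done.

```bash
mkdir -p pics; ls; python3 - <<'E'
from station import ctrl,optics
import cv2,numpy as np
print(ctrl.get_obs())
for n in("scene","top"):
    d=optics.get_image(n); cv2.imwrite(f"pics/{n}0.png",d["image"]); np.save(f"{n}.npy",d,allow_pickle=True)
    print(n,{k:v for k,v in d.items() if k!="image"})
d=optics.get_image("wrist");print(d["mount"],d["fx"])
E
```

```text
pics
{'t': 0.0, 'q': array([-1.37898088e+00,  5.33612309e-02,  1.61430329e+00,  1.17955601e-05,
        1.47597711e+00, -1.19013264e-01]), 'dq': array([ 0.00030655,  0.00052662, -0.00103581, -0.00051197, -0.00127458,
        0.00091077]), 'effort': array([ 1.18922115e-03, -3.93677008e+01, -3.70177031e+01, -2.54681345e-04,
        6.94888717e-03,  7.45317152e-06]), 'tool_pos': array([ 0.19101967, -0.59437615,  0.19915482]), 'tool_rot': array([-3.10170546e+00, -4.85966711e-01,  9.86359506e-05]), 'contact_force': array([-0.05340435, -0.0628185 ,  0.24400481]), 'wrist_torque': array([-0.03942404, -0.01353446, -0.02018227]), 'grip_force': 0.0, 'opening': 0.08576178971542503}
scene {'fx': 519.8807223840591, 'fy': 519.8807223840591, 'cx': 275.3596551112108, 'cy': 212.77514784973116, 'rvec': array([ 1.34314937,  2.36344403, -0.76840783]), 'tvec': array([ 0.29130708, -0.23890848,  1.57405189])}
top {'fx': 504.1558000324225, 'fy': 504.1558000324225, 'cx': 273.2118266892247, 'cy': 219.43468260105297, 'rvec': array([ 2.17617386, -2.1920555 ,  0.06913702]), 'tvec': array([-0.00278456,  0.48691543,  1.58599786])}
[[-1.10992454e-03 -9.53556746e-01 -3.01211387e-01  7.72072491e-02]
 [ 9.99998879e-01 -1.36107015e-03  6.23928364e-04 -8.62328837e-04]
 [-1.00492093e-03 -3.01210357e-01  9.53557188e-01 -1.74434846e-01]
 [ 0.00000000e+00  0.00000000e+00  0.00000000e+00  1.00000000e+00]] 378.09366492332396
```

View pics/scene0.png

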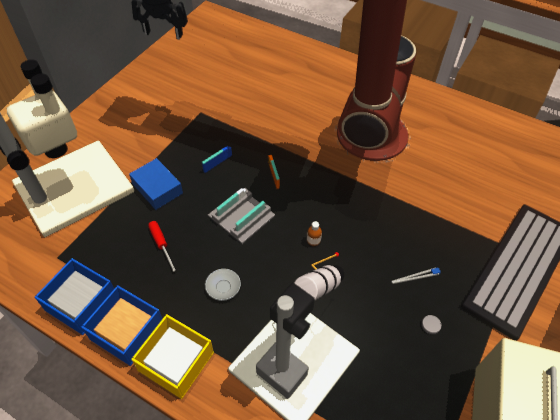

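View pics/top0.png

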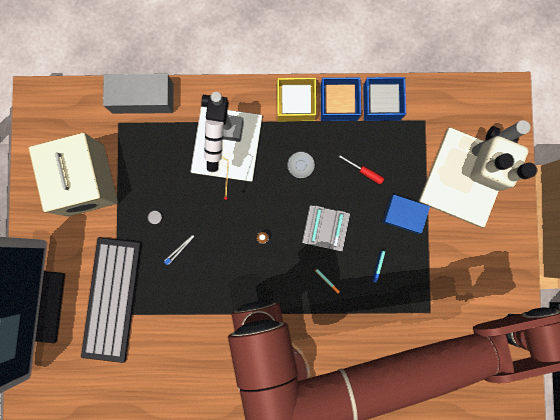

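The scene view shows the rack at (241,214) with two slides in it, and the microscope at (300,340). The blue look-alike is at (216,158) and the orange one at (274,171). In the top view the rack is at (327,228), the scope head at (213,140) and the red bead at (226,197). Next I'll look at an enlarged montage.

```bash
python3 - <<'E'
import cv2,numpy as np
s=cv2.imread("pics/scene0.png");t=cv2.imread("pics/top0.png")
def c(i,x,y,w,h,k): return cv2.resize(i[y:y+h,x:x+w],(w*k,h*k),interpolation=cv2.INTER_CUBIC)
a=c(s,205,180,80,60,5);b=c(t,295,198,80,60,5);d=c(s,275,245,80,60,5);e=c(t,190,150,80,60,5)
cv2.imwrite("pics/m1.png",np.vstack([np.hstack([a,b]),np.hstack([d,e])]))
E
```

```text
(no output)
```

View pics/m1.png

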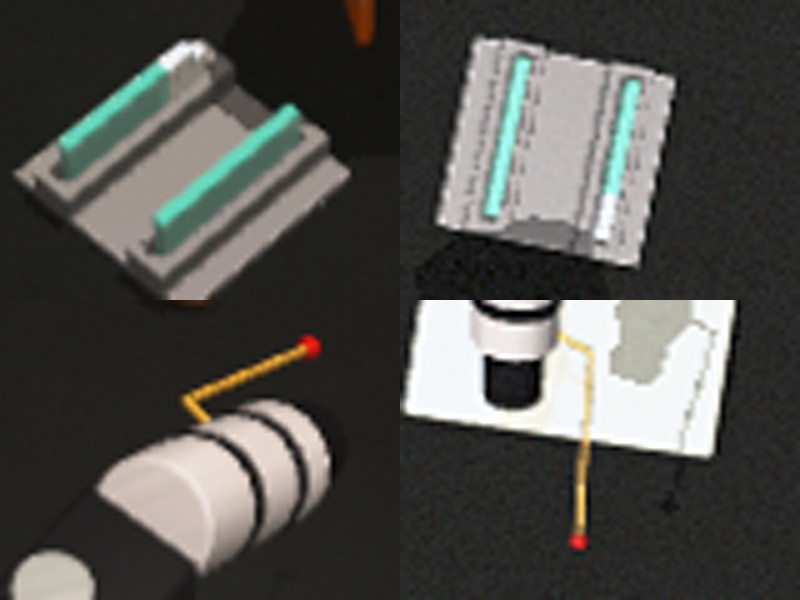

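Four things could be taken for the wanted slide. By the description I choose the slide in the rack's right slot, with its white end at top-view (336,246) and scene (241,190). The others are the plain slide in the left slot (317,225), the blue stick (380,266) and the orange stick (328,281). The bead is at top (225.6,198.4) and scene (337,254.4).

```bash
cat > h.py <<'E'
import numpy as np,cv2
from scipy.spatial.transform import Rotation as R
def cam(n):
    d=np.load(n+".npy",allow_pickle=True).item()
    K=np.array([[d["fx"],0,d["cx"]],[0,d["fy"],d["cy"]],[0,0,1]])
    return K,cv2.Rodrigues(d["rvec"])[0],d["tvec"]
def ray(n,p):
    K,r,t=cam(n); return -r.T@t, r.T@np.linalg.solve(K,[*p,1])
def atz(n,p,z):
    o,v=ray(n,p); return o+v*(z-o[2])/v[2]
def tri(a,b):
    A=[K@np.c_[r,t] for K,r,t in(cam("top"),cam("scene"))]
    X=cv2.triangulatePoints(*A,np.array(a,float),np.array(b,float)).ravel(); return X[:3]/X[3]
E
python3 - <<'E'
from h import *
np.set_printoptions(precision=4,suppress=True)
T=lambda x,y:((x-400)/5+295,y/5+198); S=lambda x,y:(x/5+205,y/5+180)
print("bead",tri((225.6,198.4),(337,254.4)),atz("top",(225.6,198.4),.17))
f=atz("top",T(632,80),.048);n=atz("top",T(600,240),.048);print("wanted",f,n,np.linalg.norm(f-n),(f+n)/2)
print("scene ends",atz("scene",S(66,140),.048),atz("scene",S(190,42),.048))
a=atz("top",T(522,58),.048);b=atz("top",T(490,216),.048);print("plain",a,b,np.linalg.norm(a-b),np.arctan2(*(a-b)[1::-1]))
print("rack corners",[atz("top",T(*p),.012) for p in((476,38),(676,76),(638,266),(438,226))])
# scope base corners z=.018 (top full pix) near edge
print("base",[atz("top",p,.018) for p in((190+4/5,150+112/5),(190+314/5,150+156/5),(262,114))])
E
```

```text
bead [0.5381 0.1318 0.165 ] [0.5382 0.1298 0.17  ]
wanted [ 0.5001 -0.2191  0.048 ] [ 0.4007 -0.1976  0.048 ] 0.10174469666782941 [ 0.4504 -0.2084  0.048 ]
scene ends [ 0.4984 -0.2156  0.048 ] [ 0.4106 -0.1959  0.048 ]
plain [ 0.5144 -0.1508  0.048 ] [ 0.4161 -0.1296  0.048 ] 0.10061034934142414 -0.2121345795222675
rack corners [array([ 0.5306, -0.1247,  0.012 ]), array([ 0.5053, -0.2519,  0.012 ]), array([ 0.3846, -0.2257,  0.012 ]), array([ 0.4108, -0.0991,  0.012 ])]
base [array([0.6396, 0.2563, 0.018 ]), array([0.6097, 0.058 , 0.018 ]), array([0.8276, 0.0274, 0.018 ])]
```

```bash
cat > go.py <<'E'
import sys
from h import *
from station import ctrl
np.set_printoptions(precision=4,suppress=True)
def pick(z,x=-.008,c=(.4504,-.2080),yaw=-.213):
    tx=np.array([np.cos(yaw),np.sin(yaw),0]);tz=np.array([0,0,-1.])
    return np.r_[c,z]-x*-1*0+tx*(-x), np.c_[tx,np.cross(tz,tx),tz]
def place(dz=0,back=0,F=(.5448,.171,.17),psi=-.145,tcp=(-.008,0,.019)):
    y=np.array([-np.sin(psi),np.cos(psi),0]);s,c=np.sin(np.radians(50)),np.cos(np.radians(50))
    z=np.array([s*np.cos(psi),s*np.sin(psi),c]);x=np.cross(y,z)
    S=np.c_[-y,z,-x]
    p=np.array(F)+S@(np.array(tcp)-[.036,.004,.020])+[0,0,dz]-back*np.array([np.cos(psi),np.sin(psi),0])
    return p,np.c_[y,z,x]
def delta(t):
    o=ctrl.get_obs();Q=R.from_rotvec(o["tool_rot"])
    p,M=t
    print("target",p,"shift",Q.inv().apply(p-o["tool_pos"]),"turn",(Q.inv()*R.from_matrix(M)).as_rotvec(),"t",o["t"],"f",o["contact_force"])
if __name__=="__main__": delta(eval(sys.argv[1]))
E
python3 go.py 'pick(.13)'; python3 go.py 'place(0)'
```

```text
target [ 0.4582 -0.2097  0.13  ] shift [ 0.3721 -0.2846  0.07  ] turn [-0.0016  0.0002  0.5238] t 0.15 f [-0.3474 -0.0107  0.3542]
target [0.5488 0.2149 0.1667] shift [ 0.5881 -0.6612  0.0339] turn [-0.6245  0.3875 -1.0679] t 0.15 f [-0.3474 -0.0107  0.3542]
```

```bash
python3 -m jog '[[[0.372,-0.285,0.06],[0,0,0.524]],[[0.372,-0.285,0.06],[0,0,0.524]],[[0.372,-0.285,0.06],[0,0,0.524]],[[0.372,-0.285,0.06],[0,0,0.524]],[[0.372,-0.285,0.06],[0,0,0.524]]]' 0.5 40; python3 go.py 'pick(.13)'
```

```text
t: 0.65
tool_pos: [0.3326, -0.39, 0.1682]
tool_rot: [-3.123, 0.337, 0.0]
contact_force: [0.9, -0.3, 0.3]
opening: 0.0427
grip_force: 0.0
target [ 0.4582 -0.2097  0.13  ] shift [ 0.0842 -0.203   0.0382] turn [-0.0003  0.0001 -0.0021] t 0.65 f [ 0.9365 -0.2558  0.2569]
```

```bash
python3 -m jog '[[[0.084,-0.203,0.036],[0,0,0]],[[0.084,-0.203,0.036],[0,0,0]],[[0.084,-0.203,0.036],[0,0,0]],[[0.084,-0.203,0.036],[0,0,0]],[[0.084,-0.203,0.036],[0,0,0]]]' ; python3 -m jog '[[[0,0,0],[0,0,0]],[[0,0,0],[0,0,0]]]' ; python3 go.py 'pick(.13)'
python3 - <<'E'
from station import ctrl,optics
import cv2,numpy as np
o=ctrl.get_obs();d=optics.get_image("wrist");d["o"]=o;np.save("w.npy",d,allow_pickle=True)
cv2.imwrite("pics/w1.png",cv2.resize(d["image"],(800,600),interpolation=cv2.INTER_CUBIC))
E
```

```text
t: 1.15
tool_pos: [0.4579, -0.2077, 0.1316]
tool_rot: [-3.123, 0.329, 0.002]
contact_force: [-0.0, -0.7, -0.2]
opening: 0.0423
grip_force: 0.0
t: 1.35
tool_pos: [0.4569, -0.2111, 0.1325]
tool_rot: [3.124, -0.332, -0.001]
contact_force: [0.0, -1.1, -0.1]
opening: 0.0426
grip_force: 0.0
target [ 0.4582 -0.2097  0.13  ] shift [ 0.001  -0.0017  0.0025] turn [0.0003 0.0007 0.001 ] t 1.35 f [ 0.0397 -1.1345 -0.126 ]
```

View pics/w1.png

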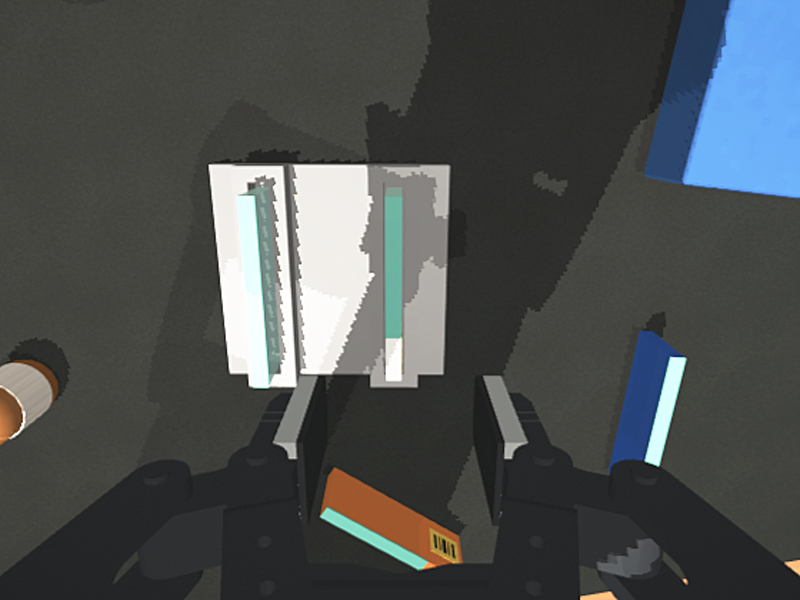

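The wrist view shows the wanted slide upright. Its far end is at (393,196), the frosted boundary at (394,338) and the near end at (394,381). The right slot is the frosted one, confirmed.

```bash
python3 - <<'E'
from h import *
d=np.load("w.npy",allow_pickle=True).item();o=d["o"];M=d["mount"];Q=R.from_rotvec(o["tool_rot"]).as_matrix()
c=Q@M[:3,3]+o["tool_pos"]
for p in((393.5,196),(394,338),(394,381)):
    u=np.array(p)*.7; v=Q@M[:3,:3]@[(u[0]-d["cx"])/d["fx"],(u[1]-d["cy"])/d["fy"],1]
    X=c+v*(.048-c[2])/v[2]; print(X, "in tool",Q.T@(X-o["tool_pos"]))
E
```

```text
[ 0.50181092 -0.21714924  0.048     ] in tool [ 0.04525597 -0.00358748  0.08447345]
[ 0.43100675 -0.20183095  0.048     ] in tool [-0.02718623 -0.0036616   0.08452451]
[ 0.40714139 -0.19658583  0.048     ] in tool [-0.05162095 -0.00376665  0.0845417 ]
```

```bash
sed -i 's/c=(.4504,-.2080)/c=(.4528,-.2067)/' go.py; python3 go.py 'pick(.06)'
```

```text
target [ 0.4606 -0.2084  0.06  ] shift [ 0.0031 -0.0042  0.0728] turn [ 0.0004  0.0002 -0.0005] t 1.4 f [ 0.0636 -0.1442  0.0551]
```

```bash
python3 -m jog '[[[0.003,-0.004,0.03],[0,0,0]],[[0.003,-0.004,0.05],[0,0,0]],[[0.003,-0.004,0.07],[0,0,0]],[[0.003,-0.004,0.0725],[0,0,0]],[[0.003,-0.004,0.0725],[0,0,0]]]' ;python3 -m jog '[[[0,0,0],[0,0,0]],[[0,0,0],[0,0,0]]]'; python3 go.py 'pick(.028)'
```

```text
t: 1.9
tool_pos: [0.4602, -0.2089, 0.0602]
tool_rot: [-3.123, 0.337, 0.001]
contact_force: [1.1, -0.7, -0.2]
opening: 0.0428
grip_force: 0.0
t: 2.1
tool_pos: [0.4617, -0.209, 0.0619]
tool_rot: [3.122, -0.335, 0.004]
contact_force: [0.3, 0.8, 0.3]
opening: 0.0427
grip_force: 0.0
target [ 0.4606 -0.2084  0.028 ] shift [-0.0013 -0.0004  0.0339] turn [ 0.001  -0.0026 -0.0008] t 2.1 f [0.3328 0.7899 0.3253]
```

```bash
python3 -m jog '[[[0,0,0.015],[0,0,0]],[[0,0,0.025],[0,0,0]],[[0,0,0.0325],[0,0,0]],[[0,0,0.0325],[0,0,0]],[[0,0,0.0325],[0,0,0]]]' ; python3 -m jog '[[[0,0,0],[0,0,0]],[[0,0,0],[0,0,0]],[[0,0,0],[0,0,0]],[[0,0,0],[0,0,0]],[[0,0,0],[0,0,0]]]' 0 40; python3 -m jog '[[[0,0,0],[0,0,0]],[[0,0,0],[0,0,0]],[[0,0,0],[0,0,0]],[[0,0,0],[0,0,0]],[[0,0,0],[0,0,0]]]'
```

```text
t: 2.6
tool_pos: [0.4606, -0.2078, 0.0272]
tool_rot: [-3.123, 0.334, 0.001]
contact_force: [-0.0, -0.3, -0.2]
opening: 0.0429
grip_force: 0.0
t: 3.1
tool_pos: [0.4609, -0.2081, 0.0279]
tool_rot: [3.124, -0.334, 0.0]
contact_force: [-0.3, 0.2, 0.4]
opening: 0.0005
grip_force: 0.0
t: 3.6
tool_pos: [0.4608, -0.208, 0.0277]
tool_rot: [-3.124, 0.334, 0.0]
contact_force: [0.6, -0.1, -0.1]
opening: -0.0003
grip_force: 0.0
```

```bash
python3 - <<'E'
from station import ctrl,optics
import cv2,numpy as np
o=ctrl.get_obs();d=optics.get_image("wrist");s=optics.get_image("scene")["image"]
w=cv2.resize(d["image"],(400,300));a=cv2.resize(s[170:245,200:300],(400,300),interpolation=cv2.INTER_CUBIC)
b=cv2.resize(d["image"][190:400,140:420],(800,600))
cv2.imwrite("pics/w2.png",np.hstack([w,a]));
E
```

```text
(no output)
```

View pics/w2.png

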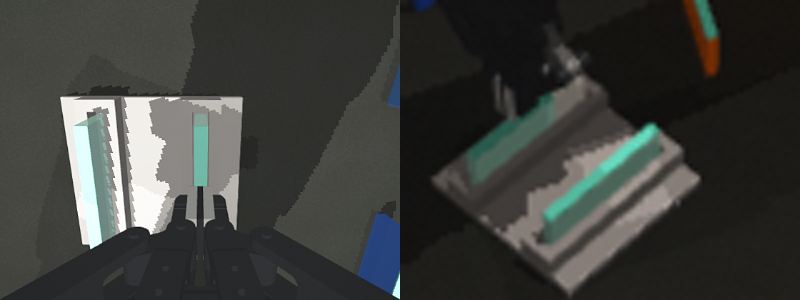

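```bash
python3 - <<'E'
from h import *
from station import ctrl,optics
o=ctrl.get_obs();d=optics.get_image("wrist");s=optics.get_image("scene")["image"];t=optics.get_image("top")["image"]
print(o["tool_pos"],o["opening"],o["grip_force"])
for z in(.0277,.048,.0):
  for n in("scene","top"):
    K,r,tv=cam(n);u=K@(r@np.array([.4608,-.208,z])+tv);print(n,z,u[:2]/u[2])
f=lambda i,x,y,w,h:cv2.resize(i[y:y+h,x:x+w],(400,300),interpolation=cv2.INTER_CUBIC)
im=np.vstack([np.hstack([f(d["image"],210,220,140,105),f(s,212,180,40,30)]),np.hstack([f(d["image"],140,120,280,210),f(t,295,198,80,60)])])
cv2.imwrite("pics/m3.png",im)
E
```

```text
[ 0.46082835 -0.20800395  0.02775408] 0.000150573700547006 0.0
scene 0.0277 [229.23112134 204.04301027]
top 0.0277 [337.24207675 226.9756079 ]
scene 0.048 [228.74062516 199.34718589]
top 0.048 [338.03372843 226.62710049]
scene 0.0 [229.8819146  210.27345805]
top 0.0 [336.19384364 227.43706968]
```

View pics/m3.png

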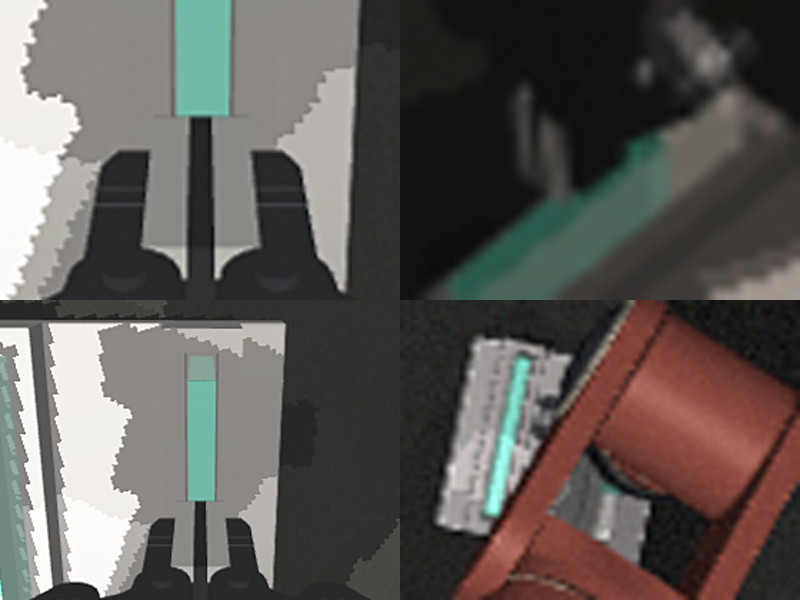

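The m3 crops show the fingers fully shut with their tips on the slide's top edge. In the scene crop the tip is at (228.5,199.5), which projects to z ≈ 0.048 while the reported TCP is at 0.028. The real tips therefore end about 20 mm short of the TCP. I'll reopen, go lower while watching the force, and regrip.

```bash
python3 -m jog '[[[0,0,0],[0,0,0]],[[0,0,0],[0,0,0]],[[0,0,0],[0,0,0]],[[0,0,0.004],[0,0,0]],[[0,0,0.008],[0,0,0]]]' 0.4; python3 -m jog '[[[0,0,0.003],[0,0,0]],[[0,0,0.006],[0,0,0]],[[0,0,0.008],[0,0,0]],[[0,0,0.008],[0,0,0]]]'; python3 -m jog '[[[0,0,0],[0,0,0]],[[0,0,0],[0,0,0]],[[0,0,0],[0,0,0]],[[0,0,0],[0,0,0]],[[0,0,0],[0,0,0]]]' 0 40
```

```text
t: 4.35
tool_pos: [0.4609, -0.208, 0.0196]
tool_rot: [3.124, -0.334, 0.0]
contact_force: [0.1, -0.1, -0.6]
opening: 0.0342
grip_force: 0.0
t: 4.75
tool_pos: [0.4605, -0.2078, 0.0113]
tool_rot: [-3.123, 0.334, 0.001]
contact_force: [-1.0, 0.6, 0.0]
opening: 0.0343
grip_force: 0.0
t: 5.25
tool_pos: [0.4611, -0.2082, 0.0121]
tool_rot: [3.123, -0.334, 0.001]
contact_force: [0.1, 0.2, 1.9]
opening: 0.0063
grip_force: 40.2
```

Gripped at 40 N, with the opening stopped on the glass. Now the lift.

```bash
python3 -m jog '[[[0,0,-0.005],[0,0,0]],[[0,0,-0.015],[0,0,0]],[[0,0,-0.03],[0,0,0]],[[0,0,-0.045],[0,0,0]],[[0,0,-0.06],[0,0,0]]]' - 60;  python3 -m jog '[[[0,0,-0.02],[0,0,0]],[[0,0,-0.045],[0,0,0]],[[0,0,-0.07],[0,0,0]],[[0,0,-0.09],[0,0,0]],[[0,0,-0.1],[0,0,0]]]'; python3 -m jog '[[[0,0,0],[0,0,0]],[[0,0,0],[0,0,0]],[[0,0,0],[0,0,0]]]'
python3 - <<'E'
from station import ctrl,optics
import cv2,numpy as np
o=ctrl.get_obs();d=optics.get_image("wrist");s=optics.get_image("scene")["image"]
f=lambda i,x,y,w,h:cv2.resize(i[y:y+h,x:x+w],(400,300),interpolation=cv2.INTER_CUBIC)
cv2.imwrite("pics/m4.png",np.hstack([f(d["image"],140,180,280,210),f(s,190,130,100,75)]))
E
```

```text
t: 5.75
tool_pos: [0.4613, -0.2083, 0.0738]
tool_rot: [3.123, -0.334, 0.002]
contact_force: [0.4, 0.4, -0.1]
opening: 0.0055
grip_force: 60.3
t: 6.25
tool_pos: [0.462, -0.2087, 0.1756]
tool_rot: [3.122, -0.334, 0.007]
contact_force: [0.2, 0.3, -1.0]
opening: 0.0051
grip_force: 60.4
t: 6.55
tool_pos: [0.46, -0.2075, 0.1702]
tool_rot: [-3.122, 0.334, 0.004]
contact_force: [0.4, 0.2, -0.8]
opening: 0.0051
grip_force: 60.4
```

View pics/m4.png

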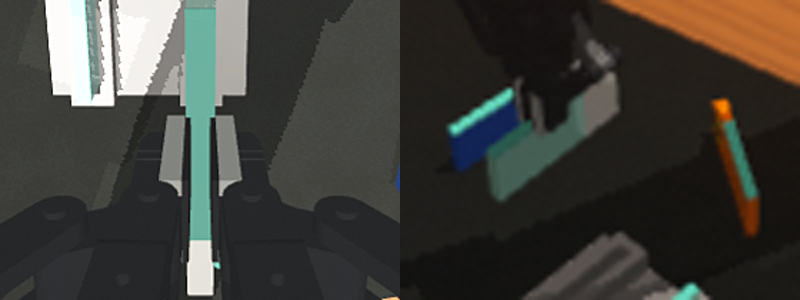

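```bash
sed -i 's/tcp=(-.008,0,.019)/tcp=(-.008,0,.0037)/' go.py; python3 go.py 'place(.08,.12)';python3 go.py 'place(0)'
```

```text
target [0.4398 0.2308 0.2349] shift [-0.1128 -0.4242 -0.064 ] turn [-0.5348  0.571  -1.5654] t 6.65 f [-0.0023 -0.1114 -1.3391]
target [0.5585 0.2135 0.1549] shift [ 0.0071 -0.4323  0.0157] turn [-0.5348  0.571  -1.5654] t 6.65 f [-0.0023 -0.1114 -1.3391]
```

The slide is held upright and clear of the rack. The pads are on clear glass, with the white end free. Now the carry.

```bash
python3 go.py 'place(.07,.06)'; python3 -m jog '[[[-0.02,-0.1,-0.05],[0,0,-0.14]],[[-0.03,-0.14,-0.06],[0,0,-0.28]],[[-0.04,-0.18,-0.06],[0,0,-0.42]],[[-0.05,-0.22,-0.06],[0,0,-0.56]],[[-0.05,-0.24,-0.06],[0,0,-0.7]]]';python3 -m jog '[[[0,0,0],[0,0,-0.14]],[[0,0,0],[0,0,-0.28]],[[0,0,0],[0,0,-0.42]],[[0,0,0],[0,0,-0.56]],[[0,0,0],[0,0,-0.7]]]'; python3 go.py 'place(.07,.06)'
```

```text
target [0.4991 0.2221 0.2249] shift [-0.053  -0.4283 -0.0542] turn [-0.5348  0.571  -1.5654] t 6.65 f [-0.0023 -0.1114 -1.3391]
t: 7.15
tool_pos: [0.462, 0.0336, 0.2316]
tool_rot: [3.047, 0.765, 0.001]
contact_force: [0.7, 0.7, -0.8]
opening: 0.0054
grip_force: 60.4
t: 7.65
tool_pos: [0.462, 0.032, 0.2304]
tool_rot: [-2.598, -1.764, 0.002]
contact_force: [0.3, -0.3, -0.8]
opening: 0.0054
grip_force: 60.4
target [0.4991 0.2221 0.2249] shift [ 0.1904 -0.0356  0.0054] turn [-0.6966  0.0816 -0.2233] t 7.65 f [ 0.299  -0.3359 -0.8209]
```

```bash
python3 -m jog '[[[0.05,-0.01,0],[-0.14,0.016,-0.045]],[[0.09,-0.02,0],[-0.28,0.033,-0.09]],[[0.13,-0.025,0],[-0.42,0.05,-0.135]],[[0.16,-0.03,0],[-0.56,0.065,-0.18]],[[0.19,-0.035,0.005],[-0.697,0.082,-0.223]]]';python3 -m jog '[[[0,0,0],[0,0,0]],[[0,0,0],[0,0,0]]]'; python3 go.py 'place(.0,.0)'
```

```text
t: 8.15
tool_pos: [0.5013, 0.2232, 0.2279]
tool_rot: [1.924, 1.657, 0.615]
contact_force: [1.0, -1.1, -0.6]
opening: 0.0055
grip_force: 60.4
t: 8.35
tool_pos: [0.4999, 0.2216, 0.2244]
tool_rot: [1.93, 1.662, 0.602]
contact_force: [0.7, 0.1, -1.1]
opening: 0.005
grip_force: 60.4
target [0.5585 0.2135 0.1549] shift [0.0008 0.0008 0.0913] turn [-0.0014  0.004  -0.0024] t 8.35 f [ 0.6601  0.0931 -1.1354]
```

```bash
python3 -m jog '[[[0,0,0.02],[0,0,0]],[[0,0,0.04],[0,0,0]],[[0,0,0.06],[0,0,0]],[[0,0,0.08],[0,0,0]],[[0,0,0.091],[0,0,0]]]';python3 -m jog '[[[0,0,0],[0,0,0]],[[0,0,0],[0,0,0]],[[0,0,0],[0,0,0]]]'; python3 go.py 'place(.0,.0)'
python3 - <<'E'
from h import *
from station import ctrl,optics
d=optics.get_image("wrist");s=optics.get_image("scene")["image"];t=optics.get_image("top")["image"]
for n in("scene","top"):
    K,r,tv=cam(n);u=K@(r@np.array([.5448,.171,.17])+tv);print(n,u[:2]/u[2])
f=lambda i,x,y,w,h:cv2.resize(i[y:y+h,x:x+w],(400,300),interpolation=cv2.INTER_CUBIC)
cv2.imwrite("pics/m5.png",np.vstack([np.hstack([f(d["image"],0,0,560,420),f(s,290,210,80,60)]),np.hstack([f(d["image"],140,180,280,210),f(t,180,160,80,60)])]))
E
```

```text
t: 8.85
tool_pos: [0.5606, 0.21, 0.1562]
tool_rot: [1.934, 1.654, 0.603]
contact_force: [0.6, -1.1, -0.3]
opening: 0.005
grip_force: 60.4
t: 9.15
tool_pos: [0.5596, 0.2124, 0.1583]
tool_rot: [1.93, 1.656, 0.608]
contact_force: [-0.3, 0.7, -1.0]
opening: 0.0052
grip_force: 60.4
target [0.5585 0.2135 0.1549] shift [ 0.0009 -0.0031  0.0017] turn [ 0.0037  0.0031 -0.006 ] t 9.15 f [-0.3444  0.7074 -1.0107]
scene [351.5887246  263.45060324]
top [211.3216748 196.2313238]
```

View pics/m5.png

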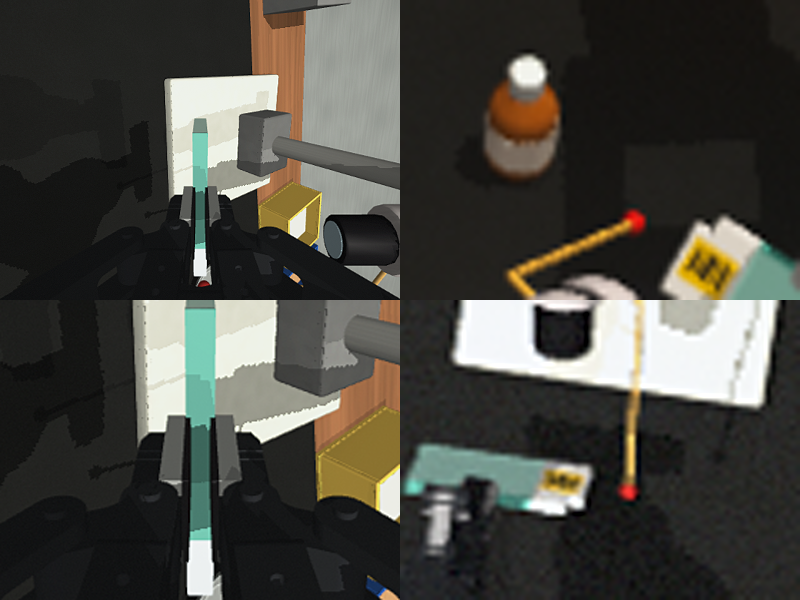

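The label centre is at scene (351.8,263.0) and top (212.2,196.2). The focus point projects to (351.6,263.5) and (211.3,196.2), so the label is within about 3 mm. The notched edge is uppermost and nothing is touching, so I'm letting it settle and handing in.

```bash
python3 -m jog '[[[0,0,0],[0,0,0]],[[0,0,0],[0,0,0]],[[0,0,0],[0,0,0]],[[0,0,0],[0,0,0]],[[0,0,0],[0,0,0]]]'; python3 -c "
from station import job
print(job.finish_job())"
```

```text
t: 9.8
tool_pos: [0.5591, 0.2124, 0.1568]
tool_rot: [1.93, 1.658, 0.606]
contact_force: [-0.3, 0.4, -1.8]
opening: 0.0054
grip_force: 60.4
the job is handed in; nothing more can be done
None
```

I handed the job in at about 9.8 s, with the frosted slide still held by its clear glass and its label within about 3 mm of the focus point in both fixed cameras, tilted to face the lens with the notched edge uppermost; the hand-in returned no verdict.

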